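Re-index the potter's wheel and take off its bayonet chuck

TASK

Get the decorating wheel ready for the next job: lift the red sprung plunger, swing the wheel round to the slot beside the green stud and let the plunger drop fully home there. Then, with the wheel locked, twist the chuck in its middle anticlockwise to the open stop, lift it out of the bayonet and stand it upright on the floor of the wooden tray, lowering it right down before you let go. Leave everything else where it is.

Things in the scene. Friction and masses are not known exactly. Their poses are not given: they have to be found in the camera images.
- base: grey round base plate of the wheel, fixed, 304 mm across, 20 mm thick; origin on the wheel's axis at table height, z up, x towards the middle of five slots. The slots are gaps 16 mm wide between steel lands (tops 42 mm above the table) on a circle of 105 mm radius, at -70, -35, 0, 35 and 70 degrees about z from base x
- wheel (a joint): turn of the wheel head about the base's vertical axis, rad, anticlockwise from above positive; at 0 its radial arm points along base x, the plunger over the middle slot (next slots 0.611 rad apart); stops at -1.36 and 1.36. The head is an aluminium disc 156 mm across, top 50 mm above the table
- wheel_hub (a point): point on the wheel's axis at the head's top face, 50 mm above the table; x along the radial arm to the plunger, z up. Brass keepers here hold the chuck's lugs down while chuck x is within about 0.7 rad of this x; turned anticlockwise (from above) to the open stop, about 1.05 rad from this x, the chuck is free to lift straight out
- plunger (a joint): lift of the sprung plunger, m: 0 = fully home in a slot, 0.024 = upper stop; its pin clears the lands above about 0.014. A spring and its weight press it down with 4 to 7 N. On top of a land it reads about 0.014
- plunger_knob (a point): middle of the red plunger knob, 105 mm from the wheel's axis at the end of the radial arm. A vertical cylinder 30 mm in diameter, 27 mm tall; when home its middle is 98.5 mm above the table, its underside 13 mm above the guide boss (30 mm across, top 72 mm above the table). It turns with the head and rises with the plunger
- stud_green: green round stud, 18 mm across, 18 mm tall, fixed on the base plate 138 mm from the wheel's axis, straight outwards from one slot: the wanted slot. Origin at its foot, 20 mm above the table
- chuck: centring chuck, loose, about 220 g, 63 mm tall, held on the wheel head by a bayonet. Origin at the centre of its underside (50 mm above the table while on the head), z up. Foot 44 mm across with two steel lugs reaching 34 mm from its axis along +x and -x; flange 56 mm across, 19 to 29 mm up; orange grip bar on top, 56 mm long along x, 26 mm wide along y, 29 to 63 mm up
- tray: open wooden tray, 200 mm along its x by 140 mm along its y, rim 30 mm high, walls and floor 5 mm thick; origin under its centre at table height. The stamp stands in its +x half; the -x half is free. Stands left or right of the wheel
- stud_yellow: yellow round stud like the green one, outwards from another slot: not wanted
- stud_blue: blue round stud like the green one, outwards from another slot: not wanted
- stud_white: white round stud like the green one, outwards from another slot: not wanted
- bowl: bystander: white enamel bowl, 170 mm across, 65 mm tall; origin at the centre of its underside
- stamp: bystander: small turned wooden clay stamp, 36 mm across, 50 mm tall, standing in the tray; origin at the centre of its underside
- spray: bystander: white spray bottle with green trigger, 76 mm across, 230 mm tall; origin at the centre of its underside
- jar: bystander: glass jar with blue lid, 72 mm across, 100 mm tall; origin at the centre of its underside
- mug: bystander: brown clay mug, 80 mm across, 95 mm tall; origin at the centre of its underside
- handle_a: bystander: C-shaped clay mug handle, about 62 mm across, 14 mm thick, lying on the table; origin at the centre of its underside
- handle_b: bystander: C-shaped clay mug handle, about 54 mm across, 14 mm thick, lying on the wheel's base plate; origin at the centre of its underside
- sprig: bystander: flat shell-shaped clay sprig, 48 mm across, 16 mm tall; origin at the centre of its underside
There are look-alikes about, which are no part of the job. Of the things shaped like the chuck, the aluminium one is meant.

How it is judged:
By the outcome, as a careful person would: the job done as asked, in the order asked, and still so for the second after the job is handed in, with the robot touching nothing.
It also fails if it takes over 58 s, if anything falls off the work surface, if the arm or the gripper's body presses on something with over 40 N, if the wrist force passes 120 N, or if a joint passes its speed limit or range.

ROBOT

A 6-joint arm with a two-finger parallel gripper is mounted at the origin on the work surface. World frame = base frame: x ahead of the robot, y to its left, z up, the work surface at z = 0. Lengths are in m, angles in rad, forces in N, time in s.
With the tool pointing down it reaches from about 0.25 to 0.775 m from the base axis. Payload 4 kg.
Tool frame: the origin (TCP) lies midway between the tips of the shut fingers; the grasp point (between the pads) lies 19 mm behind it; z points along the fingers, y is the line along which they close (so a half turn about z gives the same grasp; the last joint's range is limited). The gripper opens to 94 mm and grips with 3 to 60 N. Pads are 16 mm wide; open, the fingers measure 119 mm over their backs; the gripper's body (75 mm by 177 mm) begins 78 mm behind the grasp point.
Start: joints at [-1.41, 0.087, 1.371, -0, 1.684, -0.103], TCP at [0.143, -0.531, 0.206] pointing down, gripper open.
Joint ranges: [-3.1, 3.1], [-0.76, 2.03], [0.27, 2.55], [-1.08, 4.22], [0.17, 2.65], [-2.57, 2.57]. Speed limits (rad/s): [2.79, 2.79, 3.14, 3.14, 3.14, 3.14].

INTERFACE

Orientations are given as [roll, pitch, yaw] about the fixed x, y, z axes, in that order (R = Rz(yaw) Ry(pitch) Rx(roll)).
In Python, from bench import robot gives the robot as it stands. The module is installed in compiled form; this text tells all that it offers.
- The arm moves only by the tool arm_command, never from a script. Its argument "targets" is a list of rows, each a list of 4 numbers: the shift along the world's x, y, z as a fraction of full scale, then the turn about the world's z as a fraction of full scale. A call has 1 to 8 rows; each row is the pose to reach, as a shift and turn from the pose commanded when the call began; what a row does not reach only later rows make up. Full scale, the value 1, is 0.5 m for a shift and 120 degrees for a turn. A row lasts 1/12 s, in which the tool goes at most 41.7 mm and 7.16 degrees, less where a joint would pass 70% of its speed; a pose out of reach is approached as far as the arm can. A call with a number of a shift or a turn outside -1 to 1 is refused whole. A call with a gripper value outside its range is refused whole. "claw" is the closure, from 0 (fully open) to 1 (shut), set as the call begins (left out, the last holds). The fingers move at their own pace and stop on an object; the grip force is fixed at half the most. Time passes only in rows, so rows that repeat a pose let the fingers close. It gives the time, the measured TCP pose, the force, the opening and the grip force at its end, in the units of the state.
- robot.get_obs(): the state, without advancing time (a new reading comes with each control period).
- robot.snapshot(name): name is "scene" or "top"; returns the picture (384x512x3 uint8, red, green, blue); there is no depth.
- robot.camera_info(name): a dict with "vfov" (degrees; the focal length in pixels is half the picture's height over the tangent of half this angle, whatever the lens; pixels are square), "cx", "cy" (the principal point, pixels), "k1" (the pictures are not rectified: a ray, as slopes to the right and down, at radius r is drawn at 1 + k1 r^2 times it, then the intrinsics apply), "extrinsics" (4x4, takes a point from camera to world coordinates). Camera axes: x right, y up, looking along -z (the intrinsics and any distortion apply to the point x, -y, -z); pixel columns grow to the right and rows downward; lengths in m; the calibration is good to about 2 mm. A picture is of the moment at which its call begins. camera_info takes no time and is no camera call.
- robot.close_job(): hands the job in; it is judged then, once.
The state is a dict: "time": time; "joint_positions": joint angles; "qvel": joint speeds; "joint_torque": joint torques, N m; "tool_pos": TCP position; "ee_rot": TCP orientation; "wrist_force": force on the tool from outside, world axes, zero at the start; "wrist_torque": the same for the moment, N m; "width": finger opening in m; "finger_force": force on a finger pad.
Only numpy, scipy, OpenCV 4.12 (cv2) and the standard library are available. Lean on these libraries where they do the work, as an engineer would, in place of code of your own. Each camera call takes 0.05 s, during which the arm holds its last target. There are 200 camera calls.

## Working session

There is one attempt and no reset: what is moved stays moved. The work goes in short steps, Python scripts to look and compute and a tool call to move; the robot and the scene stay as the last step left them, time stands still between calls to the robot, and variables do not carry over. Pictures are saved under pics/ and viewed, at most 10 in all, crops included, and the job is handed in when it is done.

Besides the shell and the picture viewer there is one more tool, called after ">>>" as name(argument=value, ...), one argument or row to a line, values as JSON. arm_command: Moves the arm, as the interface text tells. Shift numbers are shares of 0.5 m and turn numbers shares of 120 degrees, none past 1 either way. Its arguments: {"type":"object","properties":{"targets":{"type":"array"},"claw":{"type":"number"}},"required":["targets"]}

```bash
mkdir -p pics; cat > h.py <<'E'
import numpy as np, cv2
from bench import robot
def snap(n,f):
    im=robot.snapshot(n); cv2.imwrite('pics/'+f,im[:,:,::-1]); return im
def K(n):
    c=robot.camera_info(n); f=192/np.tan(np.radians(c['vfov']/2)); return c,f
def ray(n,u,v):
    c,f=K(n); d=np.array([(u-c['cx'])/f,(v-c['cy'])/f]); s=d.copy()
    for _ in range(30): s=d/(1+c['k1']*(s@s))
    E=np.array(c['extrinsics']); return E[:3,3],E[:3,:3]@np.array([s[0],-s[1],-1])
def atz(n,u,v,z):
    o,d=ray(n,u,v); return o+d*(z-o[2])/d[2]
def proj(n,p):
    c,f=K(n); E=np.array(c['extrinsics']); q=E[:3,:3].T@(np.array(p)-E[:3,3])
    s=np.array([q[0],-q[1]])/-q[2]; s=s*(1+c['k1']*(s@s)); return s*f+[c['cx'],c['cy']]
def tri(a,b):
    (o,d),(p,e)=ray(*a),ray(*b); d/=np.linalg.norm(d); e/=np.linalg.norm(e)
    t=np.linalg.lstsq(np.c_[d,-e],p-o,rcond=None)[0]; x,y=o+d*t[0],p+e*t[1]
    return (x+y)/2,np.linalg.norm(x-y)
E
python3 - <<'E'
from h import *
for n in('scene','top'):
    im=snap(n,n+'0.png'); print(n,robot.camera_info(n))
a=cv2.imread('pics/scene0.png');b=cv2.imread('pics/top0.png')
cv2.imwrite('pics/top0b.png',cv2.resize(b,(800,600),interpolation=cv2.INTER_CUBIC))
cv2.imwrite('pics/scene0b.png',cv2.resize(a,(800,600),interpolation=cv2.INTER_CUBIC))
print(robot.get_obs())
E
```

```text
scene {'vfov': 42.223864955742265, 'cx': 249.98121539918145, 'cy': 185.0365336199856, 'k1': 0.027608036514709448, 'extrinsics': array([[-0.63677219, -0.5434259 ,  0.54700043,  1.21528864],
       [ 0.77074684, -0.42865316,  0.47138707,  0.57454932],
       [-0.02169048,  0.72176503,  0.69179821,  0.91373151],
       [ 0.        ,  0.        ,  0.        ,  1.        ]])}
top {'vfov': 54.07717164167395, 'cx': 255.5801639906878, 'cy': 189.75529051789576, 'k1': -0.022625879520289112, 'extrinsics': array([[-0.00286437,  0.99000286, -0.1410182 ,  0.406658  ],
       [-0.99951915, -0.00718837, -0.03016288, -0.01131536],
       [-0.03087502,  0.14086399,  0.98954741,  1.04240614],
       [ 0.        ,  0.        ,  0.        ,  1.        ]])}
{'time': 0.1, 'joint_positions': array([-1.41010785e+00,  8.78969505e-02,  1.37207774e+00, -2.10408569e-05,
        1.68362750e+00, -1.03089099e-01]), 'qvel': array([ 9.85176259e-05, -2.57940920e-03, -2.81360956e-03,  3.44395158e-04,
       -3.25602064e-04, -4.90020340e-04]), 'joint_torque': array([ 3.04888323e-03, -3.41253269e+01, -3.03300118e+01,  7.21405051e-02,
        3.04436870e-02, -9.94372635e-05]), 'tool_pos': array([ 0.14331543, -0.53048512,  0.20442545]), 'ee_rot': array([-3.13959163e+00, -1.85994511e-04,  2.63775039e-01]), 'wrist_force': array([-0.5463704 , -1.04565833,  0.87540939]), 'wrist_torque': array([-0.08001553, -0.07274261, -0.00932296]), 'finger_force': 0.0, 'width': 0.093827191469222}
```

View pics/top0b.png

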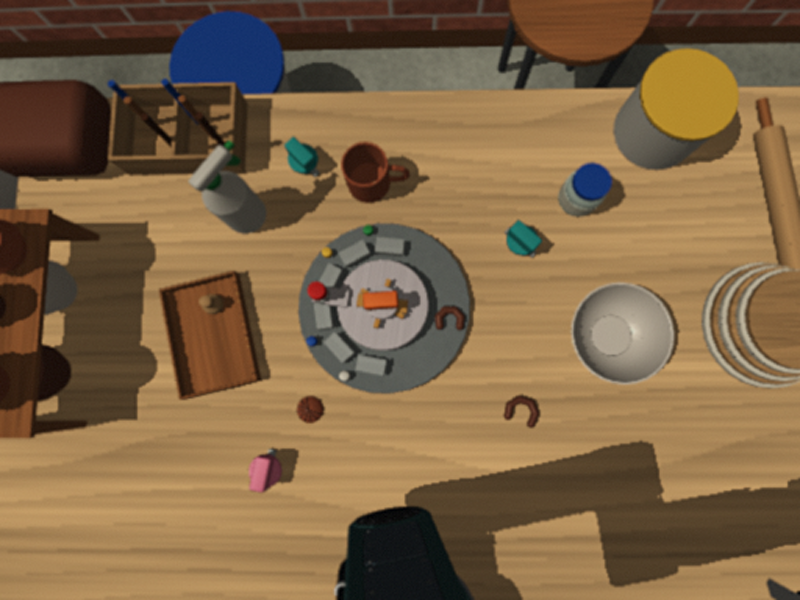

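View pics/scene0b.png

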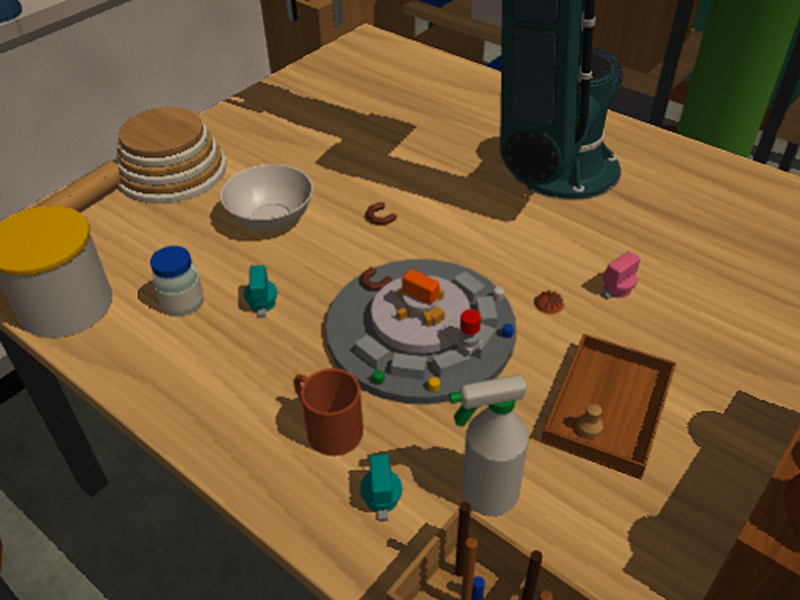

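Top view (800×600): the wheel is at (385,308) and the red knob at (317,290), in the middle slot. Studs are green (369,230), yellow (328,252), blue (311,341) and white (345,376). The tray is at (210,335), with the stamp at its top end (210,302).

Chuck-shaped candidates are teal (300,155), teal (523,238), pink (265,470) and the aluminium one with the orange bar at (380,299) on the wheel. The last one fits, and the crop should confirm it.

```bash
python3 - <<'E'
import cv2
a=cv2.imread('pics/scene0.png');b=cv2.imread('pics/top0.png')
# top crop x95-310,y135-260 ; scene crop x200-440,y155-315
import numpy as np
c=cv2.resize(b[138:262,96:306],None,fx=3.8,fy=3.8,interpolation=cv2.INTER_CUBIC)
d=cv2.resize(a[160:310,205:435],None,fx=3.4,fy=3.4,interpolation=cv2.INTER_CUBIC)
cv2.imwrite('pics/tc.png',c);cv2.imwrite('pics/sc.png',d);print(c.shape,d.shape)
E
```

```text
(471, 798, 3) (510, 782, 3)
```

View pics/tc.png

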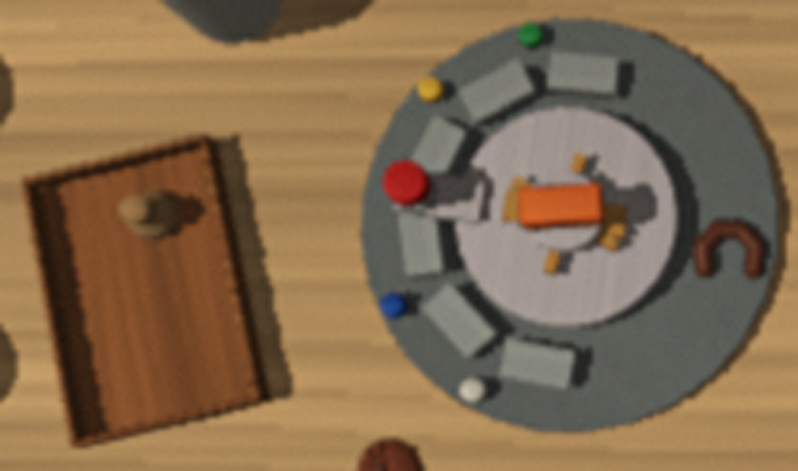

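View pics/sc.png

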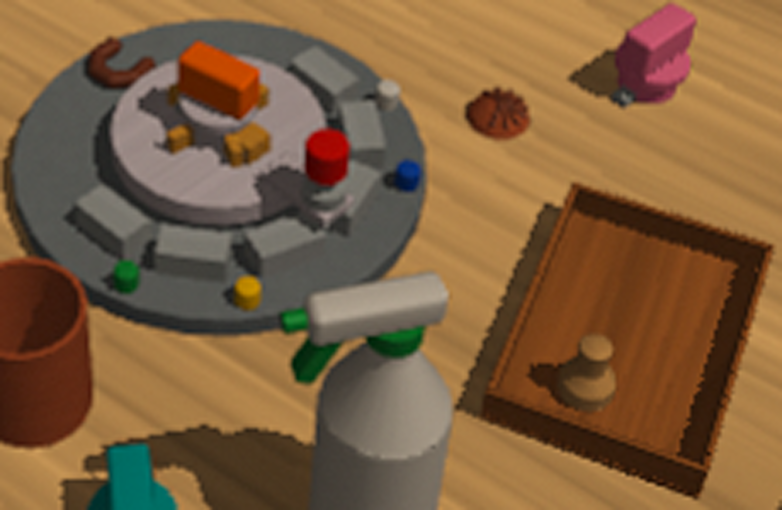

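```bash
python3 - <<'E'
from h import *
T=lambda u,v:('top',96+(u+.5)/3.8-.5,138+(v+.5)/3.8-.5)
S=lambda u,v:('scene',205+(u+.5)/3.4-.5,160+(v+.5)/3.4-.5)
r=lambda x:np.round(x,4)
print('knob',tri(T(405,181),S(327,141)))
print('bar',tri(T(559,204),S(220,69)))
for a,b in [((518,189),(240,98)),]: pass
tb=[atz(*T(*p),.113)[:2] for p in [(518,189),(598,183),(601,220),(520,226)]]
sb=[atz(*S(*p),.113)[:2] for p in [(201,43),(259,77),(240,93),(181,62)]]
print('bar corners top',r(tb),r(np.mean(tb,0)));print('scene',r(sb),r(np.mean(sb,0)))
print('hub',r(atz(*T(566.5,216.5),.05)))
ts=[T(530,33),T(431,87),T(392,304),T(472,389)]; ss=[S(127,270),S(248,285),S(409,168),S(388,88)]
P=[]
for a,b in zip(ts,ss): print('stud',r(tri(a,b)[0]),r(atz(*a,.038)),r(atz(*b,.038))); P.append((atz(*a,.038)+atz(*b,.038))[:2]/2)
P=np.array(P)
# rigid fit
from scipy.optimize import least_squares
th=np.radians([-70,-35,35,70])
for k in(0,1):
  f=lambda x:(np.c_[x[0]+.138*np.cos(th+x[2]),x[1]+.138*np.sin(th+x[2])]-P).ravel()
s=least_squares(f,[.4,0,1.5]);print('base',r(s.x),r(s.fun))
tc=[T(25,182),T(207,137),T(76,443),T(268,396)]; print('tray rim',[r(atz(*p,.03)[:2]) for p in tc], r(np.mean([atz(*p,.03) for p in tc],0)))
st=[S(573,186),S(770,246),S(695,492),S(490,395)]
tt=[r(atz(*p,.03)[:2]) for p in st];print('scene tray',tt,np.mean(tt,0))
E
```

```text
knob (array([0.55143905, 0.15140189, 0.11258161]), np.float64(0.00038258348586115896))
bar (array([0.53600683, 0.04973434, 0.1073322 ]), np.float64(0.0006060121305889763))
bar corners top [[0.5456 0.0762]
 [0.5492 0.0234]
 [0.5246 0.0215]
 [0.521  0.0747]] [0.5351 0.049 ]
scene [[0.5278 0.0268]
 [0.5304 0.0796]
 [0.551  0.079 ]
 [0.5518 0.028 ]] [0.5402 0.0534]
hub [0.5352 0.0479 0.05  ]
stud [0.671  0.0758 0.0363] [0.6708 0.0753 0.038 ] [0.6718 0.0772 0.038 ]
stud [0.6313 0.1475 0.037 ] [0.6316 0.1466 0.038 ] [0.6315 0.1486 0.038 ]
stud [0.4751 0.1725 0.0374] [0.4753 0.172  0.038 ] [0.4754 0.1731 0.038 ]
stud [0.4155 0.115  0.0369] [0.4156 0.1147 0.038 ] [0.4164 0.1157 0.038 ]
base [0.5363 0.0487 1.4177] [ 0.0004 -0.0006  0.0003  0.0007 -0.     -0.     -0.0006 -0.0001]
tray rim [array([0.5659, 0.4445]), array([0.5979, 0.3113]), array([0.3782, 0.3974]), array([0.4111, 0.2607])] [0.4883 0.3535 0.03  ]
scene tray [array([0.4118, 0.2692]), array([0.3783, 0.4002]), array([0.5863, 0.4493]), array([0.6021, 0.3178])] [0.494625 0.359125]
```

```bash
python3 - <<'E'
from h import *
t=lambda u,v:('top',u/1.5625,v/1.5625); s=lambda u,v:('scene',u/1.5625,v/1.5625)
r=lambda x:np.round(x,3)
print('head ends', r(atz(*t(193,185),.22)),r(atz(*t(222,150),.22)),r(atz(*t(235,150),.2)))
print('scene', r(atz(*s(465,395),.22)),r(atz(*s(522,382),.22)),r(atz(*s(450,398),.2)))
print('bottle base c',r(atz(*s(494,490),0)),'shoulder',r(atz(*t(240,205),.1)))
E
```

```text
head ends [0.692 0.318 0.22 ] [0.746 0.277 0.22 ] [0.753 0.264 0.2  ]
scene [0.748 0.277 0.22 ] [0.692 0.317 0.22 ] [0.749 0.258 0.2  ]
bottle base c [0.706 0.306 0.   ] shoulder [0.698 0.284 0.1  ]
```

>>> arm_command(
  targets=[
    [0.06,0.06,0,0.05],
    [0.12,0.13,0,0.1],
    [0.18,0.2,0,0.15],
    [0.24,0.27,0,0.2],
    [0.29,0.34,0,0.25],
    [0.33,0.41,0,0.3],
    [0.37,0.48,0,0.35],
    [0.4,0.55,0,0.4],
  ],
  claw=0,
)

```text
time: 0.77
tool_pos: [0.3403, -0.2621, 0.2049]
ee_rot: [-3.141, -0.0, 1.106]
wrist_force: [0.8, -0.3, -0.7]
width: 0.0937
finger_force: 0.0
```

>>> arm_command(
  targets=[
    [0.05,0.06,0,0.03],
    [0.1,0.13,0,0.06],
    [0.15,0.2,0,0.09],
    [0.2,0.27,0,0.12],
    [0.25,0.34,0,0.15],
    [0.29,0.41,0,0.15],
    [0.33,0.48,0,0.15],
    [0.36,0.55,0,0.15],
  ],
)

```text
time: 1.43
tool_pos: [0.5204, 0.0129, 0.2048]
ee_rot: [-3.141, 0.0, 1.416]
wrist_force: [0.9, -0.4, 0.1]
width: 0.094
finger_force: 0.0
```

>>> arm_command(
  targets=[
    [0.02,0.08,0,0],
    [0.04,0.16,0,0],
    [0.058,0.24,0,0],
    [0.058,0.267,0,0],
    [0.058,0.267,-0.05,0],
    [0.058,0.267,-0.1,0],
    [0.058,0.267,-0.1,0],
    [0.058,0.267,-0.1,0],
  ],
)

```text
time: 2.1
tool_pos: [0.5472, 0.1439, 0.1536]
ee_rot: [-3.137, 0.002, 1.416]
wrist_force: [-0.8, 0.2, 0.5]
width: 0.0941
finger_force: 0.0
```

```bash
python3 - <<'E'
from h import *
print(robot.get_obs()['tool_pos'],robot.get_obs()['ee_rot'])
snap('scene','s1.png');a=cv2.imread('pics/s1.png')[60:310,180:460]
cv2.imwrite('pics/s1c.png',cv2.resize(a,None,fx=2.4,fy=2.4,interpolation=cv2.INTER_CUBIC))
E
```

```text
[0.54717738 0.14393098 0.15356404] [-3.13701406e+00  1.74860760e-03  1.41553136e+00]
```

View pics/s1c.png

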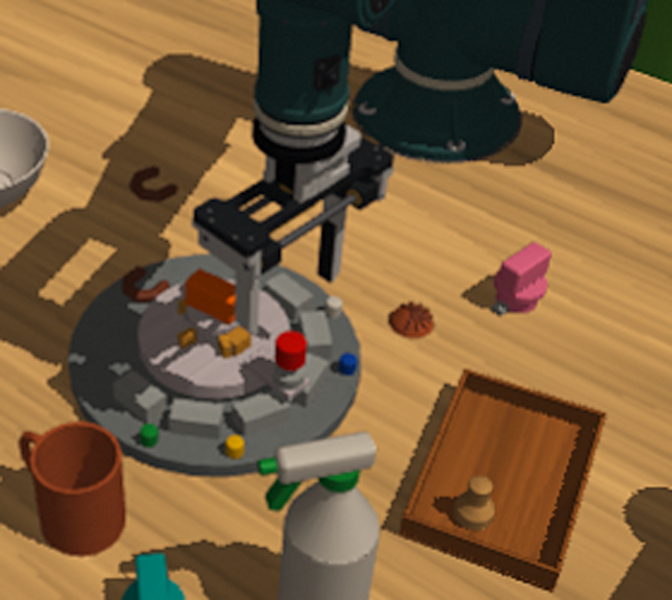

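The picture shows the fingertips at (250,330) and (330,275), astride the red knob (290,350). They are a few mm short in y, so I'll correct and check.

>>> arm_command(
  targets=[
    [0.01,0.017,0,0],
    [0.01,0.017,0,0],
    [0.01,0.017,0,0],
    [0.01,0.017,0,0],
  ],
)

```text
time: 2.48
tool_pos: [0.5543, 0.1529, 0.1567]
ee_rot: [3.14, -0.0, 1.416]
wrist_force: [0.4, 0.3, 0.0]
width: 0.0939
finger_force: 0.0
```

```bash
python3 - <<'E'
from h import *
o=robot.get_obs();p=o['tool_pos'];print(p,o['qvel'])
snap('scene','s2.png')
im=cv2.imread('pics/s2.png')
for n in('scene',):
    print('tcp proj',proj(n,p))
    for sgn in(1,-1):
        y=np.array([np.sin(1.416),-np.cos(1.416),0])*sgn
        print(proj(n,p+y*.047),proj(n,p+y*.0595))
c=im[120:230,230:370];cv2.imwrite('pics/s2c.png',cv2.resize(c,None,fx=5,fy=5,interpolation=cv2.INTER_CUBIC))
E
```

```text
[0.55429073 0.15294859 0.15666662] [-0.00101704  0.00066067  0.0143161   0.00117808 -0.00159165 -0.00032092]
tcp proj [301.54702028 188.01869437]
[286.14440027 198.44311542] [281.94114253 201.28836816]
[316.34592119 178.00561647] [320.18504987 175.40846453]
```

View pics/s2c.png

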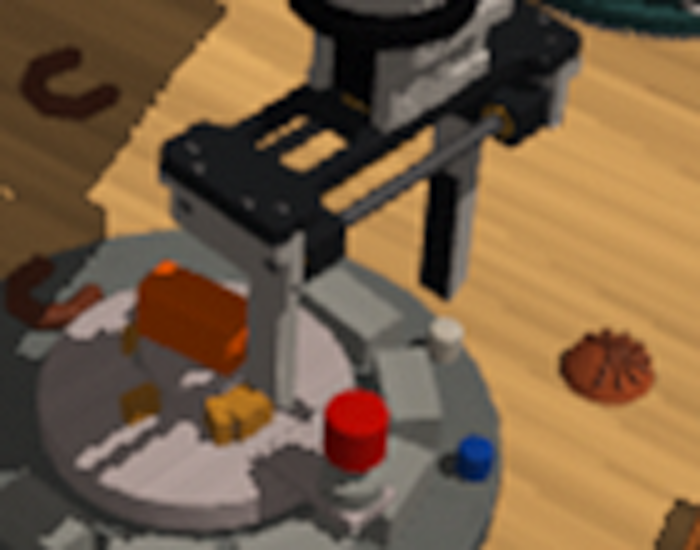

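The fingertips sit at (288,200) and (317,178), as predicted, so the pose is trustworthy. Next I descend and grip the knob.

>>> arm_command(
  targets=[
    [-0.004,0,-0.05,0],
    [-0.004,0,-0.1,0],
    [-0.004,0,-0.13,0],
    [-0.004,0,-0.152,0],
    [-0.004,0,-0.152,0],
    [-0.004,0,-0.152,0],
  ],
)

```text
time: 3.03
tool_pos: [0.5516, 0.1529, 0.0795]
ee_rot: [-3.141, 0.0, 1.416]
wrist_force: [1.1, 0.5, 1.3]
width: 0.0942
finger_force: 0.0
```

>>> arm_command(
  targets=[
    [0,0,0,0],
    [0,0,0,0],
    [0,0,0,0],
    [0,0,0,0],
    [0,0,0,0],
    [0,0,0,0],
    [0,0,0,0],
    [0,0,0,0],
  ],
  claw=1,
)

```text
time: 3.7
tool_pos: [0.5516, 0.1529, 0.0795]
ee_rot: [3.141, -0.0, 1.416]
wrist_force: [-0.1, -1.1, 0.0]
width: 0.0439
finger_force: 0.0
```

Still closing, so wait, then lift 19.5 mm.

>>> arm_command(
  targets=[
    [0,0,0,0],
    [0,0,0,0],
    [0,0,0,0],
    [0,0,0,0],
    [0,0,0,0],
  ],
)

```text
time: 4.12
tool_pos: [0.5516, 0.153, 0.0794]
ee_rot: [-3.141, -0.0, 1.416]
wrist_force: [-0.2, 0.0, -0.6]
width: 0.0293
finger_force: 30.0
```

>>> arm_command(
  targets=[
    [0,0,0.012,0],
    [0,0,0.024,0],
    [0,0,0.039,0],
    [0,0,0.039,0],
    [0,0,0.039,0],
    [0,0,0.039,0],
  ],
)

```text
time: 4.62
tool_pos: [0.5514, 0.153, 0.0985]
ee_rot: [-3.141, 0.0, 1.416]
wrist_force: [0.7, 0.6, -6.1]
width: 0.0294
finger_force: 30.0
```

```bash
python3 - <<'E'
import numpy as np
c=np.array([.5363,.0487]);a0=1.4200
P=lambda a:.105*np.array([np.cos(a),np.sin(a)])
for s,n in((0,7),(35,7)):
    b=P(a0-np.radians(s))
    print([[*map(float,np.round((P(a0-np.radians(s+5*k))-b)/.5,3)),0,round(-5*k/120,4)] for k in range(1,n+1)])
E
```

```text
[[0.018, -0.004, 0, -0.0417], [0.036, -0.009, 0, -0.0833], [0.053, -0.015, 0, -0.125], [0.069, -0.023, 0, -0.1667], [0.085, -0.033, 0, -0.2083], [0.1, -0.044, 0, -0.25], [0.113, -0.056, 0, -0.2917]]
[[0.013, -0.013, 0, -0.0417], [0.024, -0.027, 0, -0.0833], [0.034, -0.043, 0, -0.125], [0.043, -0.059, 0, -0.1667], [0.051, -0.075, 0, -0.2083], [0.057, -0.093, 0, -0.25], [0.061, -0.111, 0, -0.2917]]
```

>>> arm_command(
  targets=[
    [0.018,-0.004,0,-0.042],
    [0.036,-0.009,0,-0.083],
    [0.053,-0.015,0,-0.125],
    [0.069,-0.023,0,-0.167],
    [0.085,-0.033,0,-0.208],
    [0.1,-0.044,0,-0.25],
    [0.113,-0.056,0,-0.292],
    [0.113,-0.056,0,-0.292],
  ],
)

```text
time: 5.28
tool_pos: [0.6086, 0.1242, 0.098]
ee_rot: [-3.141, 0.001, 0.801]
wrist_force: [0.1, 1.2, -6.7]
width: 0.0295
finger_force: 30.0
```

>>> arm_command(
  targets=[
    [0.013,-0.013,0,-0.042],
    [0.024,-0.027,0,-0.083],
    [0.034,-0.043,0,-0.125],
    [0.043,-0.059,0,-0.167],
    [0.051,-0.075,0,-0.208],
    [0.057,-0.093,0,-0.25],
    [0.061,-0.111,0,-0.292],
    [0.061,-0.111,0,-0.292],
  ],
)

```text
time: 5.95
tool_pos: [0.6383, 0.0685, 0.0982]
ee_rot: [-3.141, 0.001, 0.191]
wrist_force: [1.0, 0.5, -6.0]
width: 0.029
finger_force: 30.0
```

>>> arm_command(
  targets=[
    [0,0,0,0],
    [0,0,0,0],
  ],
)

```text
time: 6.12
tool_pos: [0.6381, 0.0696, 0.0986]
ee_rot: [3.141, 0.001, 0.196]
wrist_force: [0.3, -0.8, -5.6]
width: 0.0294
finger_force: 30.0
```

>>> arm_command(
  targets=[
    [0,-0.001,-0.008,0],
    [0,-0.001,-0.016,0],
    [0,-0.001,-0.024,0],
    [0,-0.001,-0.032,0],
    [0,-0.001,-0.038,0],
    [0,-0.001,-0.038,0],
    [0,-0.001,-0.038,0],
    [0,-0.001,-0.038,0],
  ],
)

```text
time: 6.78
tool_pos: [0.6383, 0.0691, 0.08]
ee_rot: [-3.141, 0.001, 0.193]
wrist_force: [-2.9, 1.3, -4.1]
width: 0.0293
finger_force: 30.0
```

>>> arm_command(
  targets=[
    [0,0,0,0],
    [0,0,0,0],
    [0,0,0,0],
    [0,0,0,0],
    [0,0,0,0],
    [0,0,0,0],
  ],
  claw=0,
)

```text
time: 7.28
tool_pos: [0.6391, 0.0688, 0.0805]
ee_rot: [3.141, -0.001, 0.193]
wrist_force: [-1.0, -0.4, -0.3]
width: 0.0661
finger_force: 0.0
```

>>> arm_command(
  targets=[
    [0,0,0.04,0],
    [0,0,0.1,0],
    [0,0,0.17,0],
    [0,0,0.24,0],
    [-0.05,-0.08,0.24,0],
    [-0.1,-0.16,0.24,0],
    [-0.15,-0.24,0.24,0],
    [-0.2,-0.32,0.24,0],
  ],
)

```text
time: 7.95
tool_pos: [0.5495, -0.0735, 0.2005]
ee_rot: [3.141, -0.001, 0.194]
wrist_force: [1.1, -0.4, 0.0]
width: 0.094
finger_force: 0.0
```

>>> arm_command(
  targets=[
    [0,-0.08,0,0],
    [0,-0.1,0,0],
    [0,-0.1,0,0],
  ],
)

```text
time: 8.2
tool_pos: [0.55, -0.1251, 0.2001]
ee_rot: [3.141, -0.0, 0.188]
wrist_force: [1.4, 0.9, 0.5]
width: 0.0937
finger_force: 0.0
```

```bash
python3 - <<'E'
from h import *
print(robot.get_obs()['tool_pos'])
snap('scene','s3.png');snap('top','t3.png')
a=cv2.imread('pics/s3.png')[165:265,215:345];b=cv2.imread('pics/t3.png')[138:262,190:310]
f=lambda i,w:cv2.resize(i,None,fx=w,fy=w,interpolation=cv2.INTER_CUBIC)
A=f(a,4);B=f(b,2.2)
o=np.zeros((400,800,3),np.uint8);o[:400,:520]=A;o[:B.shape[0],525:525+B.shape[1]]=B
cv2.imwrite('pics/c3.png',o)
E
```

```text
[ 0.5500077  -0.12514415  0.20012257]
```

View pics/c3.png

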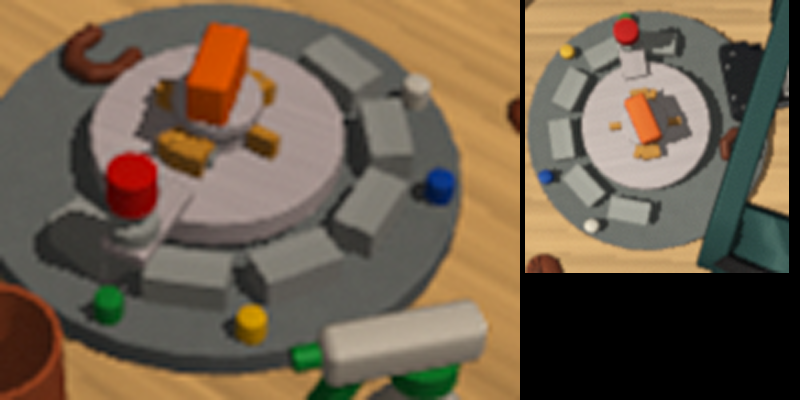

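The picture shows the knob at (131,180), directly inward of the green stud (108,303). The orange bar of the aluminium chuck is at (217,70) in the middle. Next I check the plunger height.

```bash
python3 - <<'E'
from h import *
s=lambda u,v:('scene',215+(u+.5)/4-.5,165+(v+.5)/4-.5)
t=lambda u,v:('top',190+(u-525+.5)/2.2-.5,138+(v+.5)/2.2-.5)
# red blob centroid in both -> mid-visible; compare with predicted cylinder silhouette
def blob(n,f):
    im=cv2.imread('pics/'+f).astype(int);m=(im[:,:,2]>120)&(im[:,:,1]<40)&(im[:,:,0]<45)
    k,l,st,c=cv2.connectedComponentsWithStats(m.astype(np.uint8));i=1+np.argmax(st[1:,4]);return st[i],c[i],l==i
def sil(n,k,z0,z1,r):
    th=np.linspace(0,2*np.pi,60);q=[proj(n,[k[0]+r*np.cos(a),k[1]+r*np.sin(a),z]) for a in th for z in(z0,z1)]
    q=np.array(q);return np.round([*q.min(0),*q.max(0)],1)
for tag in('0','3'):
  for n in('scene','top'):
    f=n+'0.png' if tag=='0' else n[0]+'3.png'
    b,c,_=blob(n,f); a=1.4177 if tag=='0' else .196
    k=[.5363+.105*np.cos(a),.0487+.105*np.sin(a)]
    print(tag,n,'seen',b[0]-.5,b[1]-.5,b[0]+b[2]-.5,b[1]+b[3]-.5,c,'home',sil(n,k,.085,.112,.015),'land',sil(n,k,.099,.126,.015))
im=cv2.imread('pics/t3.png').astype(int)
m=((im[:,:,2]>170)&(im[:,:,1]>50)&(im[:,:,1]<130)&(im[:,:,0]<70)).astype(np.uint8);m[:160]=0;m[220:]=0;m[:,:225]=0;m[:,265:]=0
k,l,st,c=cv2.connectedComponentsWithStats(m);i=1+np.argmax(st[1:,4]);p=np.argwhere(l==i)[:,::-1]
R=cv2.minAreaRect(p.astype(np.float32));B=np.array([atz('top',*q,.113)[:2] for q in cv2.boxPoints(R)]);print(st[i],np.round(B,4),np.round(B.mean(0),4))
e=[B[1]-B[0],B[2]-B[1]];e=max(e,key=np.linalg.norm);print('bar yaw',np.arctan2(e[1],e[0])%np.pi)
E
```

```text
0 scene seen 294.5 197.5 307.5 209.5 [301.42708333 202.59375   ] home [293.7 197.  307.6 214.8] land [294.  192.6 308.  210.6]
0 top seen 197.5 180.5 207.5 190.5 [202.225 185.425] home [195.8 179.1 209.3 192.3] land [194.8 178.2 208.5 191.6]
3 scene seen 241.5 203.5 253.5 218.5 [248.40350877 209.14912281] home [240.8 202.2 254.5 220.2] land [240.6 197.8 254.4 216. ]
3 top seen 230.5 146.5 240.5 157.5 [236.02898551 151.57971014] home [229.1 145.2 241.6 159.1] land [228.5 143.8 241.2 157.9]
[236 180  15  23 192] [[0.5585 0.0694]
 [0.5665 0.0469]
 [0.5147 0.0286]
 [0.5068 0.051 ]] [0.5366 0.049 ]
bar yaw 0.33956119639093396
```

The plunger is home: the knob silhouette matches 'home' rather than 'land'. The chuck is at (0.5365, 0.049) with bar yaw ≈0.37. Now I grip it.

>>> arm_command(
  targets=[
    [-0.01,0.07,0,0.03],
    [-0.02,0.14,0,0.06],
    [-0.027,0.21,0,0.09],
    [-0.027,0.28,0,0.09],
    [-0.027,0.348,0,0.09],
    [-0.027,0.348,0,0.09],
    [-0.027,0.348,0,0.09],
    [-0.027,0.348,0,0.09],
  ],
)

```text
time: 8.97
tool_pos: [0.5368, 0.0528, 0.2]
ee_rot: [3.141, 0.0, 0.384]
wrist_force: [-0.5, -0.3, -0.7]
width: 0.0939
finger_force: 0.0
```

>>> arm_command(
  targets=[
    [0,0,-0.05,0],
    [0,0,-0.1,0],
    [0,0,-0.15,0],
    [0,0,-0.18,0],
    [0,0,-0.18,0],
    [0,0,-0.18,0],
  ],
)

```text
time: 9.47
tool_pos: [0.5363, 0.0508, 0.1093]
ee_rot: [-3.141, 0.002, 0.38]
wrist_force: [1.4, 0.7, 0.8]
width: 0.094
finger_force: 0.0
```

>>> arm_command(
  targets=[
    [0,-0.004,-0.025,0],
    [0,-0.004,-0.05,0],
    [0,-0.004,-0.05,0],
    [0,-0.004,-0.05,0],
  ],
)

```text
time: 9.8
tool_pos: [0.5362, 0.0495, 0.0842]
ee_rot: [-3.141, 0.002, 0.381]
wrist_force: [-0.4, -0.0, -0.3]
width: 0.0939
finger_force: 0.0
```

>>> arm_command(
  targets=[
    [0,0,0,0],
    [0,0,0,0],
    [0,0,0,0],
    [0,0,0,0],
    [0,0,0,0],
    [0,0,0,0],
    [0,0,0,0],
    [0,0,0,0],
  ],
  claw=1,
)

```text
time: 10.47
tool_pos: [0.5368, 0.0496, 0.085]
ee_rot: [3.141, -0.0, 0.381]
wrist_force: [-0.4, -0.3, -0.8]
width: 0.0443
finger_force: 0.0
```

>>> arm_command(
  targets=[
    [0,0,0,0],
    [0,0,0,0],
    [0,0,0,0],
    [0,0,0,0],
    [0,0,0,0],
    [0,0,0,0],
  ],
)

```text
time: 10.97
tool_pos: [0.5368, 0.0497, 0.085]
ee_rot: [-3.141, 0.0, 0.381]
wrist_force: [0.3, -0.6, 0.2]
width: 0.0258
finger_force: 29.8
```

>>> arm_command(
  targets=[
    [0,0,0,0.05],
    [0,0,0,0.1],
    [0,0,0,0.15],
    [0,0,0,0.2],
    [0,0,0,0.25],
    [0,0,0,0.3],
    [0,0,0,0.35],
    [0,0,0,0.38],
  ],
)

```text
time: 11.63
tool_pos: [0.5368, 0.0491, 0.085]
ee_rot: [3.141, 0.001, 1.181]
wrist_force: [-1.0, -0.6, 0.6]
width: 0.0258
finger_force: 29.8
```

>>> arm_command(
  targets=[
    [0,0,0,0.01],
    [0,0,0,0.02],
    [0,0,0,0.03],
    [0,0,0,0.03],
    [0,0,0,0.03],
  ],
)

```text
time: 12.05
tool_pos: [0.5361, 0.0493, 0.085]
ee_rot: [-3.14, 0.001, 1.239]
wrist_force: [-3.8, -0.9, 2.2]
width: 0.0257
finger_force: 29.8
```

```bash
python3 -c "
from h import *
o=robot.get_obs();print(o['wrist_torque'],o['ee_rot'],o['width'])"
```

```text
[-0.37771842  0.60555496 -0.11763142] [-3.14030823e+00  1.13833081e-03  1.23911944e+00] 0.025723491714409123
```

>>> arm_command(
  targets=[
    [0,0,0,0.01],
    [0,0,0,0.02],
    [0,0,0,0.02],
  ],
)

```text
time: 12.3
tool_pos: [0.5356, 0.0493, 0.085]
ee_rot: [-3.139, 0.001, 1.282]
wrist_force: [-5.8, -1.4, 3.1]
width: 0.0254
finger_force: 30.0
```

```bash
python3 -c "
from h import *
o=robot.get_obs();print(o['wrist_torque'],o['ee_rot'],o['width'])"
```

```text
[-0.46574908  0.99766867 -0.36515358] [-3.13898550e+00  1.47830700e-03  1.28229533e+00] 0.02542413601225535
```

Torque is rising, so this is the open stop. I ease off a touch and lift gently.

>>> arm_command(
  targets=[
    [0,0,0,-0.01],
    [0,0,0.004,-0.01],
    [0,0,0.01,-0.01],
    [0,0,0.016,-0.01],
    [0,0,0.016,-0.01],
  ],
)

```text
time: 12.72
tool_pos: [0.5361, 0.0503, 0.0927]
ee_rot: [-3.139, -0.001, 1.261]
wrist_force: [-4.6, 2.6, -2.1]
width: 0.0257
finger_force: 29.9
```

>>> arm_command(
  targets=[
    [0,0,0.02,0],
    [0,0,0.06,0],
    [0,0,0.1,0],
    [0,0,0.14,0],
    [0,0,0.14,0],
    [0,0,0.14,0],
  ],
)

```text
time: 13.22
tool_pos: [0.5389, 0.0495, 0.1656]
ee_rot: [3.135, -0.002, 1.261]
wrist_force: [-0.9, -0.5, -1.8]
width: 0.0257
finger_force: 29.9
```

>>> arm_command(
  targets=[
    [-0.02,0.06,0,0],
    [-0.04,0.12,0,0],
    [-0.06,0.18,0,0],
    [-0.08,0.24,0,0],
    [-0.1,0.3,0,0],
    [-0.12,0.36,0,0],
    [-0.14,0.42,0,0],
    [-0.16,0.48,0,0],
  ],
)

```text
time: 13.88
tool_pos: [0.4558, 0.2907, 0.1613]
ee_rot: [-3.141, 0.001, 1.261]
wrist_force: [0.7, 0.3, -2.4]
width: 0.0263
finger_force: 29.9
```

>>> arm_command(
  targets=[
    [-0.015,0.05,0,0],
    [-0.028,0.1,0,0],
    [-0.028,0.108,0,0],
    [-0.028,0.108,0,0],
    [-0.028,0.108,0,0],
  ],
)

```text
time: 14.3
tool_pos: [0.4427, 0.3429, 0.1617]
ee_rot: [-3.141, 0.002, 1.261]
wrist_force: [0.5, -0.2, -1.4]
width: 0.026
finger_force: 29.9
```

```bash
python3 - <<'E'
from h import *
print(robot.get_obs()['tool_pos'])
snap('scene','s4.png')
cv2.imwrite('pics/c4.png',cv2.resize(cv2.imread('pics/s4.png')[120:320,200:460],None,fx=3,fy=3,interpolation=cv2.INTER_CUBIC))
E
```

```text
[0.44271889 0.34292743 0.16171595]
```

View pics/c4.png

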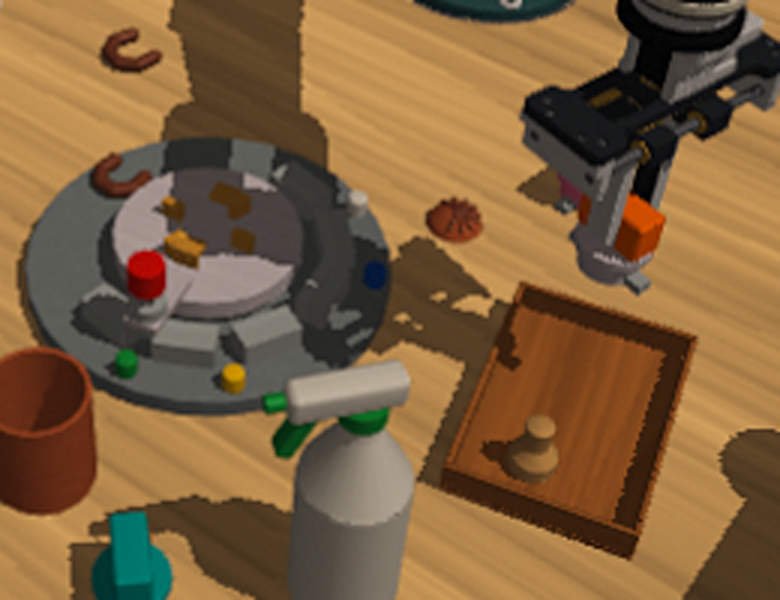

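The chuck hangs upright at (610,240), clear of the tray. The free half is below it, and the wheel is still at green. Lowering now.

>>> arm_command(
  targets=[
    [0,0,-0.05,0],
    [0,0,-0.1,0],
    [0,0,-0.15,0],
    [0,0,-0.19,0],
    [0,0,-0.22,0],
    [0,0,-0.23,0],
    [0,0,-0.23,0],
    [0,0,-0.23,0],
  ],
)

```text
time: 15.02
tool_pos: [0.4436, 0.343, 0.0486]
ee_rot: [3.141, -0.001, 1.259]
wrist_force: [-0.6, 0.9, -1.8]
width: 0.0257
finger_force: 29.9
```

>>> arm_command(
  targets=[
    [0,0,-0.004,0],
    [0,0,-0.008,0],
    [0,0,-0.012,0],
    [0,0,-0.012,0],
  ],
)

```text
time: 15.35
tool_pos: [0.4429, 0.3437, 0.0422]
ee_rot: [3.141, -0.0, 1.261]
wrist_force: [0.1, 0.5, -2.2]
width: 0.0258
finger_force: 29.9
```

>>> arm_command(
  targets=[
    [0,0,-0.002,0],
    [0,0,-0.004,0],
    [0,0,-0.005,0],
    [0,0,-0.005,0],
    [0,0,-0.005,0],
  ],
)

```text
time: 15.77
tool_pos: [0.4429, 0.3438, 0.04]
ee_rot: [3.141, -0.0, 1.261]
wrist_force: [-1.2, -0.2, 1.1]
width: 0.0259
finger_force: 29.9
```

Contact with the floor is felt. Release and retreat upward.

>>> arm_command(
  targets=[
    [0,0,0,0],
    [0,0,0,0],
    [0,0,0,0],
    [0,0,0,0],
    [0,0,0,0],
    [0,0,0,0],
    [0,0,0,0],
    [0,0,0,0],
  ],
  claw=0,
)

```text
time: 16.43
tool_pos: [0.4428, 0.3436, 0.0395]
ee_rot: [3.141, 0.0, 1.261]
wrist_force: [-0.1, -0.6, 0.4]
width: 0.0753
finger_force: 0.0
```

>>> arm_command(
  targets=[
    [0,0,0.04,0],
    [0,0,0.1,0],
    [0,0,0.16,0],
    [0,0,0.22,0],
    [0,0,0.28,0],
    [0,0,0.3,0],
    [0,0,0.3,0],
    [0,0,0.3,0],
  ],
)

```text
time: 17.1
tool_pos: [0.4427, 0.3435, 0.1888]
ee_rot: [-3.141, 0.0, 1.261]
wrist_force: [0.3, -0.6, 0.2]
width: 0.0939
finger_force: 0.0
```

```bash
python3 - <<'E'
from h import *
snap('scene','s5.png')
cv2.imwrite('pics/c5.png',cv2.resize(cv2.imread('pics/s5.png')[120:320,200:460],None,fx=3,fy=3,interpolation=cv2.INTER_CUBIC))
E
```

```text
(no output)
```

View pics/c5.png

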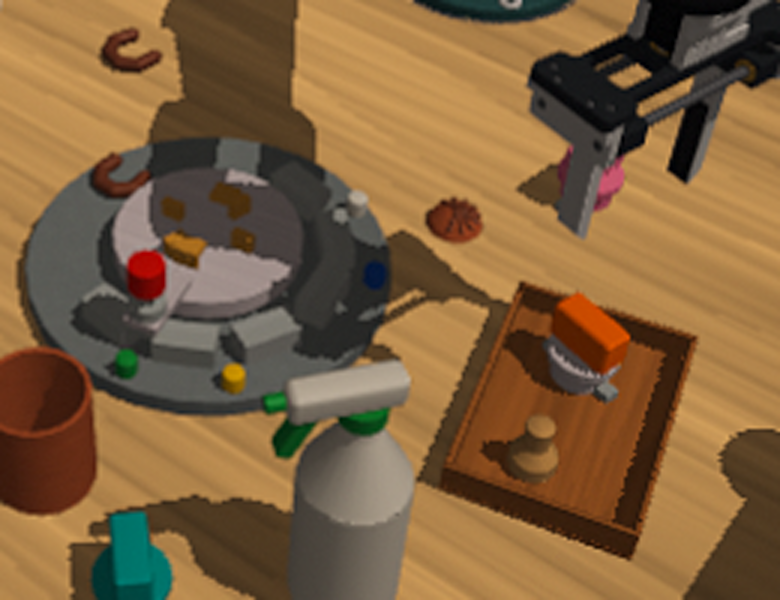

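The chuck stands upright in the tray's free half at (588,345), the stamp (532,450) is untouched, and the plunger (146,275) is home beside the green stud (125,363). Handing in.

```bash
python3 -c "
from bench import robot
print(robot.close_job())"
```

```text
the job is handed in; nothing more can be done
None
```

The job is handed in (no verdict was returned): the plunger is home in the slot beside the green stud, the aluminium chuck stands upright on the tray floor, and nothing else looks moved in the final picture.

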